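# Check the cast covers in the drain rack and scrap the one without its boss

### The job

Two cast covers stand hollow side down in the drain rack: pick up each one, turn it over and check whether the round bearing boss in the middle of its hollow side is there. Stand a sound cover back in the rack with its hollow side facing out and its ear up; put a cover whose boss is missing into the scrap bin, but only after turning it hollow side out. Leave the sample cover, the wrench and the spray can where they are.

Things in the scene. Friction and masses are not known exactly. Their poses are not given: they have to be found in the camera images.
- rack: black-coated steel drain rack in a drip tray, fixed, 310 mm wide along y. Origin: on the bench, centre of the tray. Its back leans 30 deg from vertical, top towards -x, and faces out along (0.866, 0, 0.5). Covers stand on a ledge square to the back, 36 mm deep, with an 8 mm lip. A seated cover, either way round, has its origin at x=-3, z=80 mm; the two stand 120 to 160 mm apart
- rack_corner (a point): middle of the rack's inner corner, where back and ledge meet (a line along the rack's y, at x=10, z=35 mm of the rack). From it the back rises 78 mm along the rack's (-0.5, 0, 0.866); a seated cover's pan reaches 90 mm up the slope and its ear 124 mm, so the ear is clear of the back
- cover_1: cast-aluminium gear cover to be checked, 0.28 kg: square pan 90 x 90 mm, 22 mm thick over all, hollow on one side, plate and walls 6 mm. Origin: centre of the pan, mid thickness. z points out of the smooth crown face (z=+11 mm); the hollow side's rim is at z=-11. A sound one has a round boss in the middle of the hollow side, 30 mm across, 12 high. Starts with rim on the rack's back, ear up
- cover_2: cast-aluminium gear cover to be checked, 0.28 kg: square pan 90 x 90 mm, 22 mm thick over all, hollow on one side, plate and walls 6 mm. Origin: centre of the pan, mid thickness. z points out of the smooth crown face (z=+11 mm); the hollow side's rim is at z=-11. A sound one has a round boss in the middle of the hollow side, 30 mm across, 12 high. Starts with rim on the rack's back, ear up
- cover_1_ear (a point): centre of cover_1's ear, the flat lug that sticks out of the pan towards the cover's -x (x=-45 to -79 mm): 50 mm wide along y, 10 mm thick along z at the pan's mid thickness (z=-5 to +5). This point is at x=-62 mm. In the rack both faces of the ear are free, for a grip through its thickness
- cover_2_ear (a point): centre of cover_2's ear, the flat lug that sticks out of the pan towards the cover's -x (x=-45 to -79 mm): 50 mm wide along y, 10 mm thick along z at the pan's mid thickness (z=-5 to +5). This point is at x=-62 mm. In the rack both faces of the ear are free, for a grip through its thickness
- cover_1_middle (a point): middle of cover_1's hollow side, on the pan's axis, on the surface that is there: on the end of the boss (z=-7 mm in the cover's frame) if the cover has its boss, on the bare floor (z=+5 mm) if the boss is missing
- cover_2_middle (a point): middle of cover_2's hollow side, on the pan's axis, on the surface that is there: on the end of the boss (z=-7 mm in the cover's frame) if the cover has its boss, on the bare floor (z=+5 mm) if the boss is missing
- scrap_bin: open red sheet-steel scrap bin, 230 (x) x 210 (y) x 90 mm high outside, walls and floor 4 mm, empty, fixed to the bench. Origin: centre of its underside, x and y square to its walls
- sample: bystander: a sound cover like the others, lying on the bench between the robot and the work, hollow side up, to show what the boss looks like; same frame as the covers
- wrench: bystander: steel wrench 190 mm long lying on the bench along its own x, origin at its middle underneath
- spray_can: bystander: spray can standing on the bench, 53 mm in diameter, 170 mm high, origin at its base
Not all that is in view belongs to the job. Leave any blue or brown look-alike of the cover_1 alone.

How it is judged:
By the outcome, as a careful person would: the job done as asked, in the order asked, and still so for the second after the job is handed in, with the robot touching nothing.
It also fails if it takes over 64 s, if anything falls off the work surface, if the arm or the gripper's body presses on something with over 40 N, if the wrist force passes 120 N, or if a joint passes its speed limit or range.

### The arm

A 7-joint arm with a two-finger parallel gripper is mounted at the origin on the work surface. World frame = base frame: x ahead of the robot, y to its left, z up, the work surface at z = 0. Lengths are in m, angles in rad, forces in N, time in s.
With the tool pointing down it reaches from about 0.4 to 0.875 m from the base axis. Payload 19.3 kg.
Tool frame: the origin (TCP) lies midway between the tips of the shut fingers; the grasp point (between the pads) lies 19 mm behind it; x points along the fingers, y is the direction in which the jaws open and shut, and the axes are right-handed (so a half turn about x gives the same grasp; the last joint's range is limited). The gripper opens to 85 mm and grips with 20 to 120 N. Pads are 22 mm wide; open, the fingers measure 114 mm over their backs; the gripper's body (76 mm by 85 mm) begins 54 mm behind the grasp point. The pads swing forward as they close: fully open they stand 13 mm farther back than shut.
Start: joints at [1.047, 0.521, -0.036, 1.599, 0.021, 1.021, -0.113], TCP at [0.274, -0.562, 0.231] pointing down, gripper open.
Joint ranges: [-2.91, 2.91], [-0.3, 2.13], [-1.5, 1.42], [0.17, 2.43], [-1.26, 4.41], [0.16, 1.93], [-2.52, 2.52]. Speed limits (rad/s): [1.89, 1.89, 2.39, 2.39, 3.01, 3.01, 3.01].

### API

Orientations are given as [roll, pitch, yaw] about the fixed x, y, z axes, in that order (R = Rz(yaw) Ry(pitch) Rx(roll)).
In Python, from workcell import bot gives the robot as it stands. The module is installed in compiled form; this text tells all that it offers.
- The arm moves only by the tool servo_tool, never from a script. Its argument "targets" is a list of rows, each an object of numbers: "x", "y", "z": the shift along the tool's x, y, z as a fraction of full scale; "wx", "wy", "wz": the turn, a rotation vector about the tool's x, y, z as a fraction of full scale. A call has 1 to 12 rows; each row is the pose to reach, as a shift and turn from the pose measured when the call began, along the tool's axes at that moment, turning the shorter way round; what a row does not reach only later rows make up. Full scale, the value 1, is 40 cm for a shift and 360 degrees for a turn. A row lasts 1/8 s, in which the tool goes at most 62.5 mm and 10.7 degrees, less where a joint would pass 70% of its speed; a pose out of reach is approached as far as the arm can. A call with a number of a shift or a turn outside -1 to 1 is refused whole. A call with a gripper value outside its range is refused whole. "grip" is the gripper command: -1 is shut, 1 is fully open, values between are in proportion, set as the call begins (left out, the last holds). The fingers move at their own pace and stop on an object; "squeeze" is the grip in N (left out, the last holds). Time passes only in rows, so rows that repeat a pose let the fingers close. It gives the time, the measured TCP pose, the force and the opening at its end, in the units of the state.
- bot.observe(): the state, without advancing time (a new reading comes with each control period).
- bot.grab_frame(name): name is "side" or "top" or "wrist"; returns (picture, depth): 480x640x3 uint8, red, green, blue; 480x640 float32, m along the optical axis (not along the pixel's ray), 0 where there is no reading.
- bot.get_calibration(name): a dict with "intrinsics" (3x3 intrinsics, pixels), "k1" (the pictures are not rectified: a ray, as slopes to the right and down, at radius r is drawn at 1 + k1 r^2 times it, then the intrinsics apply), "R" (3x3) and "t" (3): a world point X has camera coordinates R X + t. Camera axes: x right, y down, z forward; pixel columns grow to the right and rows downward; lengths in m; the calibration is good to about 2 mm. A picture is of the moment at which its call begins: read the wrist's pose just before it. get_calibration takes no time and is no camera call; for the wrist camera it gives the pose at the moment of the call.
- bot.job_done(): hands the job in, once; it reports no verdict.
Trained networks look in the newest picture that a camera, given by its name, has taken for a name from the list of things; names that differ only in an ending like _2 or _b are one class to them, and where a whole thing is asked for, a point or a joint stands for the part that bears it (a point fixed in the world has none). Each returns a list of dicts, best first, with "confidence" (0 to 1); they miss things now and then, are a little off and sometimes report something else, mostly with a low value. They report only what shows in the picture. A call takes as long as a camera call. They do not tell look-alikes from the thing itself.
- bot.trace(camera, target): "mask" (480x640 bool, what is visible of it) and "pixel" ([column, row] in pixels, amid what is visible of it).
The state is a dict: "clock": time; "qpos": joint angles; "qd": joint speeds; "joint_efforts": joint torques, N m; "position": TCP position; "tool_rot": TCP orientation; "force": force on the tool from outside, world axes, zero at the start; "moment": the same for the moment, N m; "grip_width": finger opening in m.
Only numpy, scipy, OpenCV 4.12 (cv2) and the standard library are available. Lean on these libraries where they do the work, as an engineer would, in place of code of your own. Each camera call takes 0.05 s, during which the arm holds its last target. There are 200 camera calls.

## Working session

There is one attempt and no reset: what is moved stays moved. The work goes in short steps, Python scripts to look and compute and a tool call to move; the robot and the scene stay as the last step left them, time stands still between calls to the robot, and variables do not carry over. Pictures are saved under pics/ and viewed, on a budget of 10 in all, crops included, one or two more only if the job needs it, and the job is handed in when it is done.

Besides the shell and the picture viewer there is one more tool, called as a command line: name --argument value ..., lists and objects as JSON in quotes. servo_tool: Moves the arm, as the interface text tells. Shift numbers are shares of 40 cm and turn numbers shares of 360 degrees, none past 1 either way. Its arguments: {"type":"object","properties":{"targets":{"type":"array"},"grip":{"type":"number"},"squeeze":{"type":"number"}},"required":["targets"]}

```bash
mkdir -p pics
cat > h.py <<'E'
import numpy as np, cv2
from scipy.spatial.transform import Rotation as Ro
from workcell import bot
np.set_printoptions(precision=4,suppress=True)
def cloud(name,d,cal=None):
    c=cal or bot.get_calibration(name);K=np.array(c["intrinsics"]);k1=c["k1"]
    v,u=np.mgrid[0:480,0:640]
    xd=(u-K[0,2])/K[0,0];yd=(v-K[1,2])/K[1,1];x,y=xd.copy(),yd.copy()
    for _ in range(8):
        f=1+k1*(x*x+y*y);x,y=xd/f,yd/f
    P=np.stack([x*d,y*d,d],-1)
    W=(P-np.array(c["t"]))@np.array(c["R"])
    W[d<=0]=np.nan
    return W
def pose():
    s=bot.observe();return np.array(s["position"]),Ro.from_euler('xyz',s["tool_rot"]).as_matrix(),s
def rel(p,R):
    """fractions for servo_tool from the present pose to (p,R)"""
    p0,R0,s=pose()
    d=R0.T@(np.array(p)-p0)/0.4
    w=Ro.from_matrix(R0.T@R).as_rotvec()/(2*np.pi)
    return np.round(d,4),np.round(w,4)
E
python3 - <<'E'
from h import *
p,R,s=pose();print(s["clock"],p,R.tolist(),s["grip_width"])
ims=[]
for n in("side","top"):
    im,d=bot.grab_frame(n);c=bot.get_calibration(n);W=cloud(n,d,c)
    print(n,np.array(c["R"]).tolist(),c["t"])
    ims.append(im)
    for t in("cover_1","cover_1_ear","rack","rack_corner","scrap_bin","sample","wrench","spray_can"):
        for r in bot.trace(n,t)[:4]:
            m=r["mask"];q=W[m];q=q[~np.isnan(q[:,0])]
            print(t,round(r["confidence"],2),np.round(r["pixel"]),m.sum(),np.nanmedian(q,0) if len(q) else None,np.percentile(q,[3,97],axis=0).round(3).tolist() if len(q) else None)
    cv2.imwrite(f"pics/{n}0.png",im[...,::-1])
E
```

```text
0.0 [ 0.2738 -0.5615  0.2307] [[-0.0005877715906308888, 0.43836837915743593, -0.8987952039699811], [0.0009839524743782135, -0.8987946706098789, -0.4383687624829209], [-0.9999993431808272, -0.001142032469712978, 9.695232183376881e-05]] 0.08562353491147304
side [[-0.9778652952185831, -0.20920143770612076, -0.003771321885694533], [-0.1312352442067642, 0.6272686671759554, -0.7676661578168543], [0.16296249594635087, -0.7501791636942419, -0.6408388621751517]] [0.5736 0.1671 1.1974]
cover_1 0.9 [331. 216.] 498 [ 0.5927 -0.1216  0.1128] [[0.563, -0.192, 0.049], [0.632, -0.111, 0.149]]
cover_1 0.63 [214. 297.] 1718 [0.8154 0.1246 0.0206] [[0.773, 0.051, 0.002], [0.86, 0.168, 0.025]]
cover_1 0.56 [358. 177.] 243 [ 0.5583 -0.253   0.1206] [[0.536, -0.316, 0.084], [0.585, -0.232, 0.149]]
cover_1 0.55 [248. 229.] 1196 [ 0.8254 -0.1295  0.0209] [[0.772, -0.19, 0.004], [0.873, -0.075, 0.026]]
cover_1_ear 0.81 [212. 297.] 1692 [0.8157 0.1239 0.0207] [[0.773, 0.05, 0.003], [0.86, 0.168, 0.025]]
cover_1_ear 0.73 [330. 210.] 458 [ 0.5942 -0.1202  0.1129] [[0.564, -0.188, 0.048], [0.633, -0.111, 0.149]]
[... 2003 characters left out ...]
.] 710 [ 0.5974 -0.155   0.1139] [[0.566, -0.199, 0.054], [0.635, -0.115, 0.149]]
rack_corner 0.81 [399. 260.] 5016 [ 0.5875 -0.2172  0.007 ] [[0.51, -0.372, -0.002], [0.683, -0.064, 0.098]]
scrap_bin 0.7 [252. 254.] 7160 [0.6031 0.1932 0.005 ] [[0.484, 0.081, -0.002], [0.708, 0.287, 0.091]]
scrap_bin 0.65 [402. 257.] 4770 [ 0.588  -0.2171  0.0071] [[0.51, -0.37, -0.002], [0.683, -0.064, 0.091]]
sample 0.8 [320. 334.] 1295 [0.3771 0.0113 0.0135] [[0.317, -0.026, 0.002], [0.429, 0.058, 0.025]]
wrench 0.95 [169. 293.] 344 [0.4824 0.4322 0.0065] [[0.404, 0.407, -0.0], [0.557, 0.452, 0.012]]
spray_can 0.77 [487. 248.] 665 [ 0.61   -0.4282  0.1542] [[0.589, -0.459, 0.021], [0.636, -0.417, 0.174]]
```

View pics/top0.png

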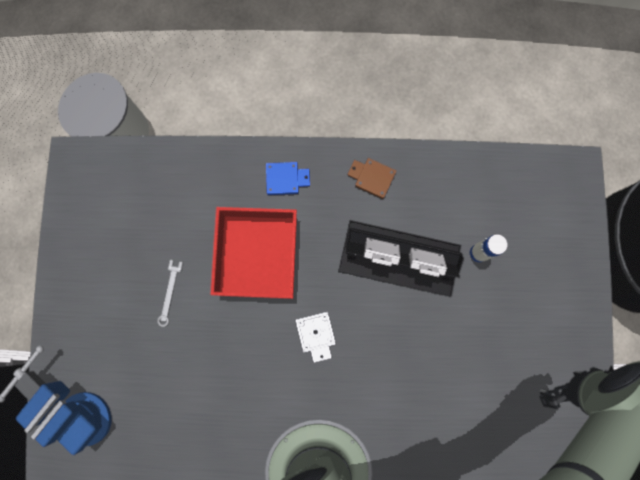

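View pics/side0.png

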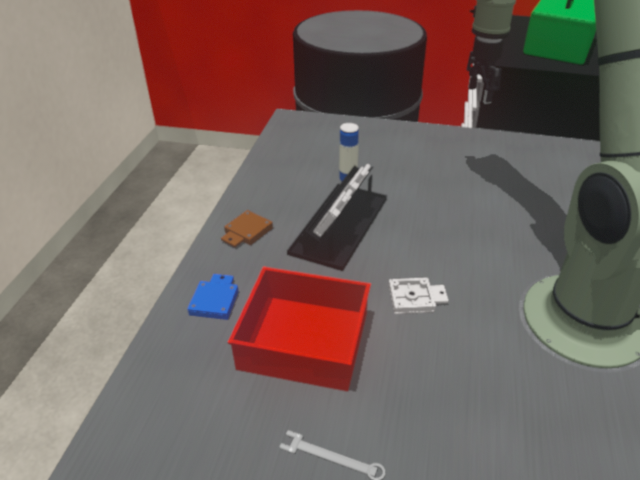

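Run:
```python
from h import *
im,d=bot.grab_frame("top");W=cloud("top",d)
P=W.reshape(-1,3);ok=~np.isnan(P[:,0])
idx=[r for r in bot.trace("top","cover_1") if np.nanmedian(W[r["mask"]][:,2])>0.08]
for r in idx:
    q=W[cv2.erode(r["mask"].astype(np.uint8),np.ones((3,3)))>0];q=q[~np.isnan(q[:,0])]
    # plane ransac
    best=None;rng=np.random.default_rng(0)
    for _ in range(300):
        a,b,c=q[rng.choice(len(q),3,False)];n=np.cross(b-a,c-a);n/=np.linalg.norm(n)+1e-12
        i=abs((q-a)@n)<.002
        if best is None or i.sum()>best.sum():best=i
    qq=q[best];c=qq.mean(0);n=np.linalg.svd(qq-c)[2][2];n*=np.sign(n[2])
    print("plane",best.sum(),len(q),c,n)
    Q=W[r["mask"]];Q=Q[~np.isnan(Q[:,0])];up=Q[Q[:,2]>.127];print("ear",len(up),up.mean(0),up.min(0),up.max(0)," all",Q.min(0),Q.max(0))
# rack: tray on bench
r=bot.trace("top","rack")[0];Q=W[r["mask"]];t=Q[(Q[:,2]<.02)]
print("tray",cv2.minAreaRect(t[:,:2].astype(np.float32)*1000), np.percentile(t[:,2],[5,50,95]))
```

```text
plane 332 593 [ 0.5772 -0.2775  0.104 ] [ 0.8106 -0.1526  0.5654]
ear 144 [ 0.5485 -0.272   0.1427] [ 0.5357 -0.2977  0.1271] [ 0.5759 -0.2369  0.1548]  all [ 0.5357 -0.327   0.0437] [ 0.617  -0.2319  0.1548]
plane 363 627 [ 0.6103 -0.16    0.0932] [ 0.8441 -0.1741  0.5071]
ear 147 [ 0.5739 -0.1509  0.1421] [ 0.5614 -0.1979  0.127 ] [ 0.5997 -0.1175  0.1533]  all [ 0.5614 -0.2145  0.0021] [ 0.6446 -0.1087  0.1533]
tray ((596.1189575195312, -225.1101531982422), (344.8460998535156, 157.9842071533203), 78.08971405029297) [-0.0021  0.0035  0.0138]
```

The top view shows the rack at about (400,258), covers at (384,253) and (427,262), the bin at (255,253), the sample at (317,335), the wrench at (170,293) and the can at (488,248). The blue and brown look-alikes lie at the far edge. The side view agrees: the crowns face away from the robot. Next I'll work out the standby move.

```bash
cat >> h.py <<'E'
yaw=-0.204
Rr=Ro.from_euler('z',yaw).as_matrix()
u=Rr@[-.5,0,.75**.5]; n=Rr@[.75**.5,0,.5]
def Rt(s=1,tw=0):
    x=-u;y=s*n;M=np.c_[x,y,np.cross(x,y)]
    return M@Ro.from_euler('x',tw).as_matrix()
ear={1:np.array([.574,-.155,.134]),2:np.array([.549,-.277,.134])}
E
python3 - <<'E'
from h import *
for s in(1,-1):print(s,rel([.48,-.20,.30],Rt(s)))
print(rel([.48,-.20,.30],Rt(1,np.radians(60))))
E
```

```text
1 (array([-0.1717, -0.587 , -0.8594]), array([-0.1419,  0.038 ,  0.0774]))
-1 (array([-0.1717, -0.587 , -0.8594]), array([ 0.3449,  0.0924, -0.0454]))
(array([-0.1717, -0.587 , -0.8594]), array([0.0209, 0.0693, 0.0465]))
```

servo_tool --targets '[{"x": -0.172, "y": -0.587, "z": -0.859, "wx": -0.142, "wy": 0.038, "wz": 0.077}, {"x": -0.172, "y": -0.587, "z": -0.859, "wx": -0.142, "wy": 0.038, "wz": 0.077}, {"x": -0.172, "y": -0.587, "z": -0.859, "wx": -0.142, "wy": 0.038, "wz": 0.077}, {"x": -0.172, "y": -0.587, "z": -0.859, "wx": -0.142, "wy": 0.038, "wz": 0.077}, {"x": -0.172, "y": -0.587, "z": -0.859, "wx": -0.142, "wy": 0.038, "wz": 0.077}, {"x": -0.172, "y": -0.587, "z": -0.859, "wx": -0.142, "wy": 0.038, "wz": 0.077}, {"x": -0.172, "y": -0.587, "z": -0.859, "wx": -0.142, "wy": 0.038, "wz": 0.077}, {"x": -0.172, "y": -0.587, "z": -0.859, "wx": -0.142, "wy": 0.038, "wz": 0.077}, {"x": -0.172, "y": -0.587, "z": -0.859, "wx": -0.142, "wy": 0.038, "wz": 0.077}, {"x": -0.172, "y": -0.587, "z": -0.859, "wx": -0.142, "wy": 0.038, "wz": 0.077}]' --grip 1

```text
clock: 2.3
position: [0.4793, -0.2012, 0.2998]
tool_rot: [1.572, 1.05, -0.203]
force: [-1.1, 0.6, -0.3]
grip_width: 0.085
```

Run:
```python
from h import *
p,R,s=pose();print(s["clock"],p,s["tool_rot"],np.array(s["qpos"]),s["force"])
im,d=bot.grab_frame("wrist");c=bot.get_calibration("wrist");W=cloud("wrist",d,c)
cv2.imwrite("pics/w1.png",im[...,::-1]);np.savez("w1.npz",W=W,im=im)
print("cam in tool",R.T@(-np.array(c["R"]).T@c["t"]-p), R.T@np.array(c["R"]).T)
for r in bot.trace("wrist","cover_1_ear")+bot.trace("wrist","cover_1"):
    q=W[r["mask"]];q=q[~np.isnan(q[:,0])];print(r["confidence"],r["pixel"],len(q),q.mean(0),np.percentile(q,[2,98],axis=0).tolist())
```

```text
2.3 [ 0.4793 -0.2012  0.2998] [ 1.5725  1.05   -0.2034] [ 0.8029  0.0792 -0.5053  2.1763 -0.0385  0.3779  0.1361] [-1.0842  0.6369 -0.2786]
cam in tool [-0.1427 -0.     -0.0838] [[ 0.0004 -0.3237  0.9462]
 [ 1.      0.001  -0.0001]
 [-0.0009  0.9462  0.3237]]
0.95 [303.1, 124.4] 2640 [ 0.5805 -0.1502  0.126 ] [[0.5615981878708095, -0.19526289783295003, 0.10099669010739452], [0.6048736330432727, -0.11073069292982492, 0.14978217708579203]]
0.9 [417.7, 68.7] 4825 [ 0.821  -0.1351  0.019 ] [[0.770637968439811, -0.19409741117838342, 0.0030967743186565587], [0.8726053708183246, -0.07574847105432637, 0.02330667952470113]]
0.76 [304.3, 239.6] 2240 [ 0.5621 -0.261   0.1195] [[0.537015074568872, -0.31331069047710347, 0.05415132129966921], [0.608591110990923, -0.23149070986844722, 0.14988656835727673]]
0.7 [417.5, 71.8] 4694 [ 0.8205 -0.1354  0.0192] [[0.7709358781174824, -0.1939295906786382, 0.004437764018452126], [0.870946804711507, -0.07568903278251798, 0.02331730000313069]]
0.59 [305.4, 119.5] 2558 [ 0.5798 -0.1498  0.1274] [[0.5615832913631721, -0.19450069317670404, 0.11214912092620787], [0.5995603010463418, -0.11071242313448168, 0.14978599033687673]]
```

View pics/w1.png

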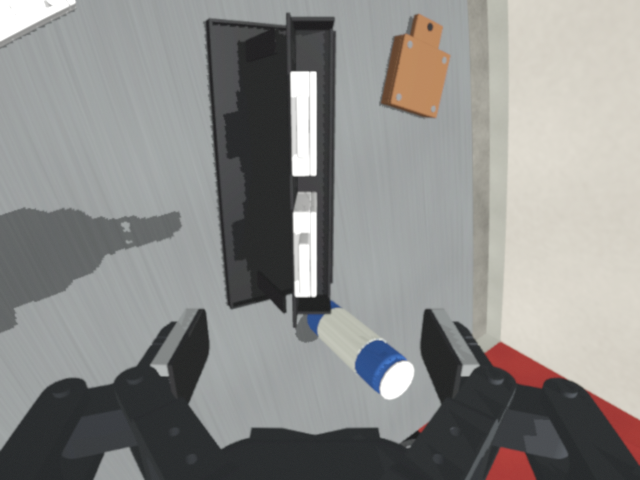

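The wrist view shows the ear tops edge-on at (303,125) and (305,245), with the can clear at (360,350). I'll refine the ear positions from this depth.

Run:
```python
from h import *
W=np.load("w1.npz")["W"];Q=W[50:310,270:340].reshape(-1,3);Q=Q[Q[:,2]>.05]
o=np.array([.596,-.225,0]);ry=Rr[:,1]
A=np.c_[(Q-o)@u,(Q-o)@ry,(Q-o)@n]
print("u max",np.percentile(A[:,0],[50,90,99,99.8]))
top=A[:,0].max()
for lo,hi in((-.15,0),(0,.15)):
    B=A[(A[:,1]>lo)&(A[:,1]<hi)]
    for k in np.arange(.05,.16,.01):
        C=B[(B[:,0]>k)&(B[:,0]<k+.01)]
        if len(C)>5:print(round(k,2),len(C),"y",np.percentile(C[:,1],[2,50,98]),"n",np.percentile(C[:,2],[2,50,98]))
```

```text
u max [0.1052 0.1493 0.1507 0.1512]
0.05 207 y [-0.1474 -0.1464 -0.0092] n [0.0255 0.043  0.0639]
0.06 203 y [-0.147  -0.1234 -0.0116] n [-0.0045  0.0323  0.0623]
0.07 159 y [-0.1373 -0.1167 -0.0067] n [0.0009 0.0067 0.0476]
0.08 160 y [-0.1341 -0.1183 -0.0115] n [0.0067 0.0121 0.0456]
0.09 72 y [-0.1268 -0.012  -0.0039] n [0.0255 0.0316 0.0467]
0.1 454 y [-0.1211 -0.0459 -0.0028] n [0.0218 0.0238 0.0477]
0.11 1180 y [-0.0989 -0.0397 -0.0121] n [0.0259 0.0382 0.0467]
0.12 35 y [-0.0335 -0.032  -0.0315] n [0.0317 0.0372 0.0411]
0.13 38 y [-0.0332 -0.0319 -0.0315] n [0.0321 0.0367 0.0413]
0.14 413 y [-0.0796 -0.0527 -0.0318] n [0.0315 0.0368 0.0414]
0.15 187 y [-0.0769 -0.0542 -0.0333] n [0.0324 0.0368 0.0405]
0.05 19 y [0.0005 0.0102 0.1377] n [0.0248 0.0257 0.0258]
0.06 31 y [0.0013 0.1188 0.1328] n [0.004  0.025  0.0255]
0.07 19 y [0.1197 0.1318 0.1352] n [0.0042 0.0071 0.025 ]
0.08 65 y [0.0018 0.132  0.1349] n [0.0059 0.0248 0.0256]
0.09 22 y [0.0182 0.1225 0.132 ] n [0.0248 0.0249 0.0254]
0.1 591 y [0.0026 0.0703 0.1302] n [0.0212 0.0231 0.0476]
0.11 1747 y [0.0244 0.0742 0.1117] n [0.0255 0.0376 0.0467]
0.14 562 y [0.0441 0.0689 0.0918] n [0.0314 0.0363 0.0412]
0.15 248 y [0.0458 0.0685 0.0918] n [0.0322 0.0365 0.0404]
```

```bash
cat >> h.py <<'E'
o=np.array([.596,-.225,0]);ry=Rr[:,1]
def P(U,Y,N): return o+U*u+Y*ry+N*n
def inv(p): p=np.array(p)-o;return np.array([p@u,p@ry,p@n])
YA,YB,NE=.0683,-.0555,.0366
E
python3 - <<'E'
from h import *
print(inv(pose()[0]))
print(rel(P(.20,YA,NE),Rt(1)),rel(P(.119,YA,NE),Rt(1)))
E
```

```text
[ 0.3192 -0.0001  0.0469]
(array([ 0.2982, -0.0252, -0.1707]), array([-0.0002, -0.0001,  0.0004])) (array([ 0.5007, -0.0247, -0.1706]), array([-0.0002, -0.0001,  0.0004]))
```

servo_tool --targets '[{"x": 0.1, "y": -0.025, "z": -0.171}, {"x": 0.25, "y": -0.025, "z": -0.171}, {"x": 0.3, "y": -0.025, "z": -0.171}, {"x": 0.38, "y": -0.025, "z": -0.171}, {"x": 0.44, "y": -0.025, "z": -0.171}, {"x": 0.48, "y": -0.025, "z": -0.171}, {"x": 0.5, "y": -0.025, "z": -0.171}, {"x": 0.5, "y": -0.025, "z": -0.171}]' --grip 1

```text
$.targets[0]: bad value
```

servo_tool --targets '[{"x": 0}, {"x": 0}, {"x": 0}, {"x": 0}, {"x": 0}, {"x": 0}]' --grip -1 --squeeze 60

```text
$.targets[0]: bad value
```

Run:
```python
from h import *
p,R,s=pose();print(s["clock"],inv(p),np.array(s["qpos"]),s["force"],s["grip_width"],R.T@Rt(1))
```

```text
2.45 [ 0.3192 -0.0001  0.0469] [ 0.8026  0.0792 -0.5056  2.1762 -0.0381  0.3779  0.1353] [-0.5829  0.4964  0.1474] 0.085016223309656 [[ 1.     -0.0026 -0.0004]
 [ 0.0026  1.      0.001 ]
 [ 0.0004 -0.001   1.    ]]
```

Rows seem to need all six numbers.

servo_tool --targets '[{"x": 0.1, "y": -0.025, "z": -0.171, "wx": 0, "wy": 0, "wz": 0}, {"x": 0.25, "y": -0.025, "z": -0.171, "wx": 0, "wy": 0, "wz": 0}, {"x": 0.3, "y": -0.025, "z": -0.171, "wx": 0, "wy": 0, "wz": 0}, {"x": 0.38, "y": -0.025, "z": -0.171, "wx": 0, "wy": 0, "wz": 0}, {"x": 0.44, "y": -0.025, "z": -0.171, "wx": 0, "wy": 0, "wz": 0}, {"x": 0.48, "y": -0.025, "z": -0.171, "wx": 0, "wy": 0, "wz": 0}, {"x": 0.5, "y": -0.025, "z": -0.171, "wx": 0, "wy": 0, "wz": 0}, {"x": 0.5, "y": -0.025, "z": -0.171, "wx": 0, "wy": 0, "wz": 0}]' --grip 1

```text
clock: 3.45
position: [0.5827, -0.1523, 0.1203]
tool_rot: [1.573, 1.05, -0.202]
force: [-0.2, -0.6, -0.4]
grip_width: 0.0856
```

servo_tool --targets '[{"x": 0, "y": 0, "z": 0, "wx": 0, "wy": 0, "wz": 0}, {"x": 0, "y": 0, "z": 0, "wx": 0, "wy": 0, "wz": 0}, {"x": 0, "y": 0, "z": 0, "wx": 0, "wy": 0, "wz": 0}, {"x": 0, "y": 0, "z": 0, "wx": 0, "wy": 0, "wz": 0}, {"x": 0, "y": 0, "z": 0, "wx": 0, "wy": 0, "wz": 0}, {"x": 0, "y": 0, "z": 0, "wx": 0, "wy": 0, "wz": 0}]' --grip -1 --squeeze 60

```text
clock: 4.2
position: [0.5828, -0.1524, 0.1211]
tool_rot: [1.572, 1.049, -0.203]
force: [-6.7, 1.9, 11.0]
grip_width: 0.009
```

Run:
```python
from h import *
p,R,s=pose();print(s["clock"],inv(p),np.array(s["qpos"]),s["force"],s["grip_width"])
```

```text
4.2 [0.1187 0.0684 0.0366] [ 0.4596  0.5221 -0.4056  2.1803  1.8229  0.2286 -1.8172] [-6.7093  1.928  11.0215] 0.009016243263732725
```

servo_tool --targets '[{"x": -0.1, "y": 0, "z": 0, "wx": 0, "wy": 0, "wz": 0}, {"x": -0.22, "y": 0, "z": 0, "wx": 0, "wy": 0, "wz": 0}, {"x": -0.34, "y": 0, "z": 0, "wx": 0, "wy": 0, "wz": 0}, {"x": -0.4, "y": 0, "z": 0, "wx": 0, "wy": 0, "wz": 0}, {"x": -0.4, "y": 0, "z": 0, "wx": 0.03, "wy": 0, "wz": 0}, {"x": -0.4, "y": 0, "z": 0, "wx": 0.06, "wy": 0, "wz": 0}, {"x": -0.4, "y": 0, "z": 0, "wx": 0.09, "wy": 0, "wz": 0}, {"x": -0.4, "y": 0, "z": 0, "wx": 0.12, "wy": 0, "wz": 0}, {"x": -0.4, "y": 0, "z": 0, "wx": 0.15, "wy": 0, "wz": 0}, {"x": -0.4, "y": 0, "z": 0, "wx": 0.18, "wy": 0, "wz": 0}, {"x": -0.4, "y": 0, "z": 0, "wx": 0.21, "wy": 0, "wz": 0}, {"x": -0.4, "y": 0, "z": 0, "wx": 0.24, "wy": 0, "wz": 0}]'

```text
clock: 5.7
position: [0.5043, -0.1362, 0.2599]
tool_rot: [3.079, 1.049, -0.204]
force: [-0.1, -0.9, -2.7]
grip_width: 0.0093
```

Run:
```python
from h import *
p,R,s=pose();print(s["clock"],inv(p),np.array(s["qpos"]),s["force"],s["grip_width"])
print(Ro.from_matrix(R.T@Rt(-1)).as_rotvec(degrees=True))
print(rel(P(.28,YA,NE),Rt(-1)))
```

```text
5.7 [0.2789 0.0684 0.0366] [ 0.5334  0.1377 -0.4429  2.2374  0.3925  0.2788 -1.9525] [-0.0651 -0.913  -2.6544] 0.00928043508995913
[93.6131  0.117  -0.0908]
(array([-0.0026,  0.0002,  0.0001]), array([ 0.26  ,  0.0003, -0.0003]))
```

The quarter turn should have brought the hollow side to face the side camera, so I'll look now.

```bash
cat >> h.py <<'E'
def boss(name,f,ctr):
    """crop round the pan centre ctr (world) and the trace of the middle"""
    im,d=bot.grab_frame(name);c=bot.get_calibration(name);W=cloud(name,d,c)
    x=np.array(c["R"])@ctr+c["t"];K=np.array(c["intrinsics"]);a=x[:2]/x[2];a=a*(1+c["k1"]*(a@a))
    q=(K@[*a,1])[:2];print("pix",q)
    a0,b0=int(q[0]),int(q[1]);cr=im[max(0,b0-45):b0+45,max(0,a0-60):a0+60]
    cv2.imwrite(f,cv2.resize(cr,None,fx=5,fy=5,interpolation=cv2.INTER_CUBIC)[...,::-1])
    for r in bot.trace(name,"cover_1_middle"):
        Q=W[r["mask"]];print(round(r["confidence"],2),r["pixel"],np.nanmedian(Q,0) if len(Q) else "")
    return W,q
E
python3 - <<'E'
from h import *
p,R,s=pose()
ctr=p+R[:,0]*.047;ax=R[:,1]   # cover z = tool y ; origin
W,q=boss("side","pics/bA.png",ctr)
D=(W-ctr);hz=D@ax;r=np.linalg.norm(D-hz[...,None]*ax,axis=-1)
for lo,hi in((0,.012),(.02,.03),(.03,.038),(.04,.045)):
    m=(r>=lo)&(r<hi)&(abs(hz)<.03);print(lo,m.sum(),np.percentile(hz[m],[10,50,90])*1000 if m.sum() else "")
E
```

```text
pix [363.3291 173.0028]
0.96 [213.4, 299.1] [0.8164 0.1249 0.0207]
0.69 [248.9, 226.6] [ 0.8252 -0.1307  0.0209]
0.64 [364.6, 172.6] [ 0.5218 -0.1389  0.2231]
0.3 [333.9, 228.4] [ 0.5896 -0.1701  0.0055]
0 78 [-8.07   -4.5686  2.1417]
0.02 219 [1.2448 5.8952 8.8339]
0.03 201 [-2.7062  5.3643  9.0171]
0.04 261 [-10.9762  -6.4493   6.9722]
```

View pics/bA.png

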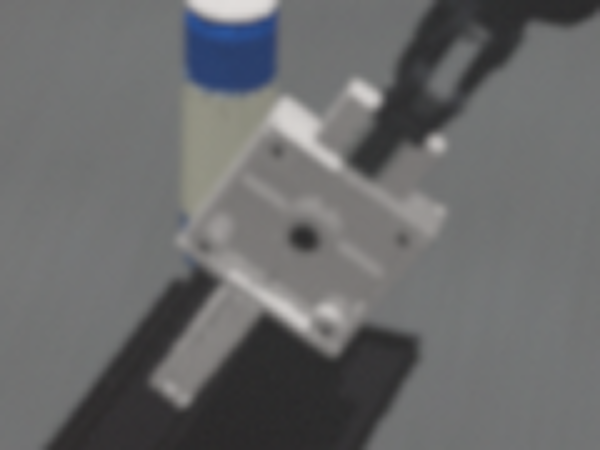

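The crop shows the hollow side with a raised, holed boss at (305,237). Depth puts the middle at about z=-5 to -8 mm against a floor of +5.5 mm, so cover A is sound. I'll finish the turn.

servo_tool --targets '[{"x": 0, "y": 0, "z": 0, "wx": 0.03, "wy": 0, "wz": 0}, {"x": 0, "y": 0, "z": 0, "wx": 0.06, "wy": 0, "wz": 0}, {"x": 0, "y": 0, "z": 0, "wx": 0.09, "wy": 0, "wz": 0}, {"x": 0, "y": 0, "z": 0, "wx": 0.12, "wy": 0, "wz": 0}, {"x": 0, "y": 0, "z": 0, "wx": 0.15, "wy": 0, "wz": 0}, {"x": 0, "y": 0, "z": 0, "wx": 0.18, "wy": 0, "wz": 0}, {"x": 0, "y": 0, "z": 0, "wx": 0.21, "wy": 0, "wz": 0}, {"x": 0, "y": 0, "z": 0, "wx": 0.24, "wy": 0, "wz": 0}, {"x": 0, "y": 0, "z": 0, "wx": 0.26, "wy": 0, "wz": 0}, {"x": 0, "y": 0, "z": 0, "wx": 0.26, "wy": 0, "wz": 0}]'

```text
clock: 7.05
position: [0.5043, -0.1358, 0.2601]
tool_rot: [-1.699, 1.051, -0.201]
force: [-0.2, -0.5, -3.6]
grip_width: 0.0091
```

Run:
```python
from h import *
p,R,s=pose();print(s["clock"],inv(p),np.array(s["qpos"]),s["force"],s["grip_width"])
print(Ro.from_matrix(R.T@Rt(-1)).as_rotvec(degrees=True))
print(rel(P(.28,YA,NE),Rt(-1)))
# is the cover still straight in the jaws? top camera points of ear/pan in tool frame
W=cloud("side",bot.grab_frame("side")[1]);D=(W-p)@R
m=(abs(D[...,1])<.02)&(abs(D[...,2])<.06)&(D[...,0]>0)&(D[...,0]<.12)
print(m.sum(),np.percentile(D[m],[1,50,99],axis=0))
```

```text
7.05 [0.2792 0.0688 0.0367] [-0.7161  0.1749  0.9643  2.2837 -0.5632  0.2727 -2.5036] [-0.2195 -0.49   -3.6146] 0.009062915387851611
[ 7.522   0.1039 -0.2144]
(array([-0.002 ,  0.0004, -0.0012]), array([ 0.0209,  0.0003, -0.0006]))
556 [[ 0.0005 -0.0087 -0.0425]
 [ 0.0454 -0.0016  0.0411]
 [ 0.0904  0.0135  0.0476]]
```

servo_tool --targets '[{"x": 0, "y": 0, "z": 0, "wx": 0.01, "wy": 0, "wz": 0}, {"x": 0, "y": 0, "z": 0, "wx": 0.021, "wy": 0, "wz": 0}, {"x": 0, "y": 0, "z": 0, "wx": 0.021, "wy": 0, "wz": 0}, {"x": 0, "y": 0, "z": 0, "wx": 0.021, "wy": 0, "wz": 0}]'

```text
clock: 7.6
position: [0.5045, -0.1358, 0.2602]
tool_rot: [-1.561, 1.051, -0.201]
force: [-0.0, 0.4, -2.2]
grip_width: 0.0092
```

Run:
```python
from h import *
p,R,s=pose();print(s["clock"],inv(p),np.array(s["qpos"]),s["force"],s["grip_width"])
print(rel(P(.28,YA,NE),Rt(-1)))
```

```text
7.6 [0.2792 0.0688 0.0368] [-0.7911  0.2033  1.0672  2.2853 -0.6959  0.2937 -2.5089] [-0.0061  0.4269 -2.1698] 0.00916463553995258
(array([-0.002 ,  0.0006, -0.0012]), array([-0.0012,  0.0002, -0.0005]))
```

servo_tool --targets '[{"x": 0.06, "y": -0.01, "z": -0.001, "wx": 0, "wy": 0, "wz": 0}, {"x": 0.12, "y": -0.01, "z": -0.001, "wx": 0, "wy": 0, "wz": 0}, {"x": 0.18, "y": -0.01, "z": -0.001, "wx": 0, "wy": 0, "wz": 0}, {"x": 0.24, "y": -0.01, "z": -0.001, "wx": 0, "wy": 0, "wz": 0}, {"x": 0.3, "y": -0.01, "z": -0.001, "wx": 0, "wy": 0, "wz": 0}, {"x": 0.3, "y": -0.01, "z": -0.001, "wx": 0, "wy": 0, "wz": 0}]'

```text
clock: 8.35
position: [0.5705, -0.1509, 0.1685]
tool_rot: [-1.561, 1.072, -0.199]
force: [-0.1, -0.7, -1.6]
grip_width: 0.0096
```

Run:
```python
from h import *
p,R,s=pose();print(s["clock"],inv(p),np.array(s["qpos"]),s["force"],s["grip_width"])
print(rel(P(.119,YA,NE),Rt(-1)))
```

```text
8.35 [0.1659 0.0674 0.0497] [-0.1931  0.4276  0.4295  2.1939 -1.2611  0.1613 -1.9754] [-0.0999 -0.6618 -1.6129] 0.009556735286035121
(array([0.1181, 0.0297, 0.0019]), array([-0.0009,  0.0004, -0.0039]))
```

The turn this way runs into the q5 and q6 limits. At pick the arm had q5=1.82 and q7=-1.82, so turning the other way is a plain q7 swing. I'll lift and unwind.

servo_tool --targets '[{"x": -0.1, "y": 0.02, "z": 0, "wx": 0, "wy": 0, "wz": -0.004}, {"x": -0.2, "y": 0.03, "z": 0, "wx": 0, "wy": 0, "wz": -0.004}, {"x": -0.28, "y": 0.03, "z": 0, "wx": 0, "wy": 0, "wz": -0.004}, {"x": -0.28, "y": 0.03, "z": 0, "wx": -0.03, "wy": 0, "wz": -0.004}, {"x": -0.28, "y": 0.03, "z": 0, "wx": -0.06, "wy": 0, "wz": -0.004}, {"x": -0.28, "y": 0.03, "z": 0, "wx": -0.09, "wy": 0, "wz": -0.004}, {"x": -0.28, "y": 0.03, "z": 0, "wx": -0.12, "wy": 0, "wz": -0.004}, {"x": -0.28, "y": 0.03, "z": 0, "wx": -0.15, "wy": 0, "wz": -0.004}, {"x": -0.28, "y": 0.03, "z": 0, "wx": -0.18, "wy": 0, "wz": -0.004}, {"x": -0.28, "y": 0.03, "z": 0, "wx": -0.21, "wy": 0, "wz": -0.004}, {"x": -0.28, "y": 0.03, "z": 0, "wx": -0.24, "wy": 0, "wz": -0.004}, {"x": -0.28, "y": 0.03, "z": 0, "wx": -0.26, "wy": 0, "wz": -0.004}]'

```text
clock: 9.85
position: [0.5071, -0.1381, 0.2615]
tool_rot: [3.112, 1.056, -0.164]
force: [0.2, 0.8, -2.2]
grip_width: 0.0092
```

Run:
```python
from h import *
p,R,s=pose();print(s["clock"],inv(p),np.array(s["qpos"]),s["force"],s["grip_width"])
print(rel(P(.28,YA,NE),Rt(1)))
```

```text
9.85 [0.2788 0.0671 0.0401] [-0.4158  0.1359  0.629   2.262  -0.3515  0.2681 -1.2026] [ 0.1674  0.7843 -2.2006] 0.009242746816147925
(array([-0.0028, -0.0035,  0.0086]), array([-0.2399, -0.0014,  0.0035]))
```

servo_tool --targets '[{"x": -0.003, "y": -0.003, "z": 0.009, "wx": -0.03, "wy": 0, "wz": 0.004}, {"x": -0.003, "y": -0.003, "z": 0.009, "wx": -0.06, "wy": 0, "wz": 0.004}, {"x": -0.003, "y": -0.003, "z": 0.009, "wx": -0.09, "wy": 0, "wz": 0.004}, {"x": -0.003, "y": -0.003, "z": 0.009, "wx": -0.12, "wy": 0, "wz": 0.004}, {"x": -0.003, "y": -0.003, "z": 0.009, "wx": -0.15, "wy": 0, "wz": 0.004}, {"x": -0.003, "y": -0.003, "z": 0.009, "wx": -0.18, "wy": 0, "wz": 0.004}, {"x": -0.003, "y": -0.003, "z": 0.009, "wx": -0.21, "wy": 0, "wz": 0.004}, {"x": -0.003, "y": -0.003, "z": 0.009, "wx": -0.24, "wy": 0, "wz": 0.004}, {"x": -0.003, "y": -0.003, "z": 0.009, "wx": -0.27, "wy": 0, "wz": 0.004}, {"x": -0.003, "y": -0.003, "z": 0.009, "wx": -0.3, "wy": 0, "wz": 0.004}, {"x": -0.003, "y": -0.003, "z": 0.009, "wx": -0.33, "wy": 0, "wz": 0.004}, {"x": -0.003, "y": -0.003, "z": 0.009, "wx": -0.36, "wy": 0, "wz": 0.004}]'

```text
clock: 11.35
position: [0.503, -0.1363, 0.2613]
tool_rot: [0.848, 1.036, -0.181]
force: [0.3, -0.0, -2.3]
grip_width: 0.0089
```

Run:
```python
from h import *
p,R,s=pose();print(s["clock"],inv(p),np.array(s["qpos"]),s["force"],s["grip_width"])
print(rel(P(.28,YA,NE),Rt(-1)))
```

```text
11.35 [0.2808 0.068  0.0362] [0.0444 0.1089 0.1002 2.2696 0.0408 0.2296 0.6458] [ 0.2892 -0.0099 -2.3193] 0.008880757108965688
(array([0.0021, 0.0012, 0.0001]), array([-0.3818,  0.003 , -0.0015]))
```

servo_tool --targets '[{"x": 0.002, "y": 0.001, "z": 0, "wx": -0.03, "wy": 0.003, "wz": -0.001}, {"x": 0.002, "y": 0.001, "z": 0, "wx": -0.06, "wy": 0.003, "wz": -0.001}, {"x": 0.002, "y": 0.001, "z": 0, "wx": -0.09, "wy": 0.003, "wz": -0.001}, {"x": 0.002, "y": 0.001, "z": 0, "wx": -0.12, "wy": 0.003, "wz": -0.001}, {"x": 0.002, "y": 0.001, "z": 0, "wx": -0.15, "wy": 0.003, "wz": -0.001}, {"x": 0.002, "y": 0.001, "z": 0, "wx": -0.18, "wy": 0.003, "wz": -0.001}, {"x": 0.002, "y": 0.001, "z": 0, "wx": -0.21, "wy": 0.003, "wz": -0.001}, {"x": 0.002, "y": 0.001, "z": 0, "wx": -0.24, "wy": 0.003, "wz": -0.001}, {"x": 0.002, "y": 0.001, "z": 0, "wx": -0.27, "wy": 0.003, "wz": -0.001}, {"x": 0.002, "y": 0.001, "z": 0, "wx": -0.3, "wy": 0.003, "wz": -0.001}, {"x": 0.002, "y": 0.001, "z": 0, "wx": -0.33, "wy": 0.003, "wz": -0.001}, {"x": 0.002, "y": 0.001, "z": 0, "wx": -0.36, "wy": 0.003, "wz": -0.001}]'

```text
clock: 12.85
position: [0.5033, -0.1354, 0.2612]
tool_rot: [-1.409, 1.049, -0.2]
force: [0.6, 1.2, -2.9]
grip_width: 0.0091
```

Run:
```python
from h import *
p,R,s=pose();print(s["clock"],inv(p),np.array(s["qpos"]),s["force"],s["grip_width"])
print(rel(P(.28,YA,NE),Rt(-1)))
```

```text
12.85 [0.2807 0.069  0.0363] [ 0.5975  0.1385 -0.5117  2.2362  0.4139  0.285   2.5194] [ 0.5593  1.164  -2.8991] 0.009085086674096236
(array([ 0.0018, -0.0011, -0.0015]), array([-0.0252,  0.0003, -0.0003]))
```

servo_tool --targets '[{"x": 0, "y": -0.005, "z": -0.002, "wx": -0.012, "wy": 0, "wz": 0}, {"x": 0, "y": -0.01, "z": -0.002, "wx": -0.025, "wy": 0, "wz": 0}, {"x": 0.04, "y": -0.011, "z": -0.002, "wx": -0.025, "wy": 0, "wz": 0}, {"x": 0.08, "y": -0.011, "z": -0.002, "wx": -0.025, "wy": 0, "wz": 0}, {"x": 0.12, "y": -0.011, "z": -0.002, "wx": -0.025, "wy": 0, "wz": 0}, {"x": 0.16, "y": -0.011, "z": -0.002, "wx": -0.025, "wy": 0, "wz": 0}, {"x": 0.2, "y": -0.011, "z": -0.002, "wx": -0.025, "wy": 0, "wz": 0}, {"x": 0.24, "y": -0.011, "z": -0.002, "wx": -0.025, "wy": 0, "wz": 0}, {"x": 0.28, "y": -0.011, "z": -0.002, "wx": -0.025, "wy": 0, "wz": 0}, {"x": 0.3, "y": -0.011, "z": -0.002, "wx": -0.025, "wy": 0, "wz": 0}]'

```text
clock: 14.1
position: [0.5651, -0.1492, 0.1593]
tool_rot: [-1.569, 1.048, -0.2]
force: [0.1, -0.2, -2.5]
grip_width: 0.0089
```

Run:
```python
from h import *
p,R,s=pose();print(s["clock"],inv(p),np.array(s["qpos"]),s["force"],s["grip_width"])
print(rel(P(.119,YA,NE),Rt(-1)))
```

```text
14.1 [0.1608 0.068  0.0401] [ 0.4543  0.42   -0.3887  2.2025  1.4763  0.1866  1.6536] [ 0.1296 -0.2008 -2.5416] 0.008868781572241576
(array([0.1044, 0.0086, 0.0005]), array([ 0.0003,  0.0004, -0.0002]))
```

servo_tool --targets '[{"x": 0.04, "y": 0, "z": 0, "wx": 0, "wy": 0, "wz": 0}, {"x": 0.08, "y": 0, "z": 0, "wx": 0, "wy": 0, "wz": 0}, {"x": 0.098, "y": 0, "z": 0, "wx": 0, "wy": 0, "wz": 0}, {"x": 0.104, "y": 0.004, "z": 0, "wx": 0, "wy": 0, "wz": 0}, {"x": 0.105, "y": 0.0085, "z": 0, "wx": 0, "wy": 0, "wz": 0}, {"x": 0.105, "y": 0.0085, "z": 0, "wx": 0, "wy": 0, "wz": 0}]'

```text
clock: 14.85
position: [0.5827, -0.1528, 0.1216]
tool_rot: [-1.569, 1.048, -0.2]
force: [0.0, -1.1, -2.0]
grip_width: 0.0091
```

Run:
```python
from h import *
p,R,s=pose();f=np.array(s["force"]);print(s["clock"],inv(p),np.array(s["qpos"]),"f u,y,n",f@u,f@ry,f@n,s["grip_width"])
```

```text
14.85 [0.1192 0.068  0.0368] [ 0.5045  0.5293 -0.4607  2.179   1.7975  0.2522  1.3638] f u,y,n -1.8924666084226824 -1.115737784790059 -0.8002179776262873 0.009054879729473553
```

servo_tool --targets '[{"x": 0.003, "y": 0.001, "z": 0, "wx": 0, "wy": 0, "wz": 0}, {"x": 0.004, "y": 0.001, "z": 0, "wx": 0, "wy": 0, "wz": 0}]'

```text
clock: 15.1
position: [0.5829, -0.1527, 0.1212]
tool_rot: [-1.57, 1.046, -0.2]
force: [-25.6, 5.5, 36.6]
grip_width: 0.0092
```

servo_tool --targets '[{"x": 0, "y": 0, "z": 0, "wx": 0, "wy": 0, "wz": 0}, {"x": 0, "y": 0, "z": 0, "wx": 0, "wy": 0, "wz": 0}, {"x": 0, "y": 0, "z": 0, "wx": 0, "wy": 0, "wz": 0}, {"x": 0, "y": 0, "z": 0, "wx": 0, "wy": 0, "wz": 0}, {"x": -0.1, "y": 0, "z": 0, "wx": 0, "wy": 0, "wz": 0}, {"x": -0.22, "y": 0, "z": 0, "wx": 0, "wy": 0, "wz": 0}]' --grip 1

```text
clock: 15.85
position: [0.5504, -0.1476, 0.1799]
tool_rot: [-1.577, 1.045, -0.208]
force: [0.5, -0.1, -0.2]
grip_width: 0.0853
```

Run:
```python
from h import *
p,R,s=pose();print(s["clock"],inv(p),np.array(s["qpos"]),s["force"],s["grip_width"])
W=cloud("wrist",bot.grab_frame("wrist")[1]);D=W-o
A=np.stack([D@u,D@ry,D@n],-1);A=A[(A[...,0]>.135)&(A[...,0]<.16)&(abs(A[...,1])<.15)&(abs(A[...,2]-NE)<.02)]
for lo,hi in((-.15,0),(0,.15)):
    B=A[(A[:,1]>lo)&(A[:,1]<hi)];print(len(B),np.percentile(B,[2,50,98],axis=0) if len(B) else "")
im,d=bot.grab_frame("top");W=cloud("top",d);D=W-o;A=np.stack([D@u,D@ry,D@n],-1)
for Y in(YA,YB):
    for r in(.012,.03):
        m=(np.hypot(A[...,0]-.0715,A[...,1]-Y)<r)&(abs(A[...,2]-NE)<.03);print(Y,r,m.sum(),np.percentile(A[m][:,2],[10,50,90])-NE if m.sum() else "")
for r in (YB,):
    print("to B",rel(P(.22,YB,NE),Rt(-1)),rel(P(.22,YB,NE),Rt(1)))
```

```text
15.85 [0.186  0.0666 0.0377] [ 0.4815  0.362  -0.4165  2.2224  1.2851  0.1918  1.8369] [ 0.4523 -0.1468 -0.1996] 0.08533199358627513
1740 [[ 0.1436 -0.0605  0.0318]
 [ 0.1518 -0.0463  0.0367]
 [ 0.1535 -0.0315  0.0415]]
1809 [[0.1386 0.044  0.0316]
 [0.1517 0.0646 0.0366]
 [0.1532 0.0916 0.0413]]
0.0683 0.012 22 [0.0053 0.0071 0.0093]
0.0683 0.03 57 [-0.0013  0.0054  0.008 ]
-0.0555 0.012 24 [0.0097 0.0109 0.0121]
-0.0555 0.03 132 [0.0093 0.0106 0.0119]
to B (array([-0.0821,  0.0048, -0.3045]), array([ 0.0002, -0.0005,  0.0006])) (array([-0.0821,  0.0048, -0.3045]), array([-0.4998, -0.0009, -0.0007]))
```

Cover A stands back in the rack: its ear top is in line with B's and its hollow side is out. Next is cover B, picked in the present orientation.

servo_tool --targets '[{"x": -0.08, "y": 0.005, "z": -0.1, "wx": 0, "wy": 0, "wz": 0}, {"x": -0.08, "y": 0.005, "z": -0.2, "wx": 0, "wy": 0, "wz": 0}, {"x": -0.08, "y": 0.005, "z": -0.304, "wx": 0, "wy": 0, "wz": 0}, {"x": -0.08, "y": 0.005, "z": -0.304, "wx": 0, "wy": 0, "wz": 0}, {"x": 0, "y": 0.005, "z": -0.304, "wx": 0, "wy": 0, "wz": 0}, {"x": 0.06, "y": 0.005, "z": -0.304, "wx": 0, "wy": 0, "wz": 0}, {"x": 0.12, "y": 0.004, "z": -0.304, "wx": 0, "wy": 0, "wz": 0}, {"x": 0.155, "y": 0.003, "z": -0.304, "wx": 0, "wy": 0, "wz": 0}, {"x": 0.168, "y": 0.003, "z": -0.304, "wx": 0, "wy": 0, "wz": 0}, {"x": 0.168, "y": 0.003, "z": -0.304, "wx": 0, "wy": 0, "wz": 0}]' --grip 1

```text
clock: 17.2
position: [0.558, -0.2737, 0.1216]
tool_rot: [-1.575, 1.045, -0.208]
force: [-0.1, 0.1, 0.9]
grip_width: 0.0857
```

Run:
```python
from h import *
p,R,s=pose();print(s["clock"],inv(p),np.array(s["qpos"]),s["force"],s["grip_width"]);print(rel(P(.119,YB,NE),Rt(-1)))
```

```text
17.2 [ 0.1189 -0.0554  0.0371] [ 0.8522  0.5778 -0.5684  2.1148  1.5967  0.1821  1.8305] [-0.0875  0.0825  0.9366] 0.0856930938600234
(array([-0.0002,  0.0014, -0.0003]), array([ 0.0001, -0.0003,  0.0004]))
```

servo_tool --targets '[{"x": 0, "y": 0.001, "z": 0, "wx": 0, "wy": 0, "wz": 0}, {"x": 0, "y": 0.001, "z": 0, "wx": 0, "wy": 0, "wz": 0}, {"x": 0, "y": 0.001, "z": 0, "wx": 0, "wy": 0, "wz": 0}, {"x": 0, "y": 0.001, "z": 0, "wx": 0, "wy": 0, "wz": 0}, {"x": 0, "y": 0.001, "z": 0, "wx": 0, "wy": 0, "wz": 0}, {"x": 0, "y": 0.001, "z": 0, "wx": 0, "wy": 0, "wz": 0}, {"x": -0.1, "y": 0.001, "z": 0, "wx": 0, "wy": 0, "wz": 0}, {"x": -0.22, "y": 0.001, "z": 0, "wx": 0, "wy": 0, "wz": 0}, {"x": -0.34, "y": 0.001, "z": 0, "wx": 0, "wy": 0, "wz": 0}, {"x": -0.4, "y": 0.001, "z": 0, "wx": 0.03, "wy": 0, "wz": 0}, {"x": -0.4, "y": 0.001, "z": 0, "wx": 0.06, "wy": 0, "wz": 0}, {"x": -0.4, "y": 0.001, "z": 0, "wx": 0.09, "wy": 0, "wz": 0}]' --grip -1 --squeeze 60

```text
clock: 18.7
position: [0.478, -0.258, 0.2607]
tool_rot: [-1.073, 1.044, -0.213]
force: [0.8, -1.1, -3.0]
grip_width: 0.0094
```

servo_tool --targets '[{"x": 0, "y": 0, "z": 0, "wx": 0.03, "wy": 0, "wz": 0}, {"x": 0, "y": 0, "z": 0, "wx": 0.06, "wy": 0, "wz": 0}, {"x": 0, "y": 0, "z": 0, "wx": 0.09, "wy": 0, "wz": 0}, {"x": 0, "y": 0, "z": 0, "wx": 0.12, "wy": 0, "wz": 0}, {"x": 0, "y": 0, "z": 0, "wx": 0.15, "wy": 0, "wz": 0}, {"x": 0, "y": 0, "z": 0, "wx": 0.16, "wy": 0, "wz": 0}]'

```text
clock: 19.45
position: [0.4777, -0.2579, 0.2606]
tool_rot: [-0.064, 1.044, -0.214]
force: [-0.0, -0.4, -2.1]
grip_width: 0.0088
```

Run:
```python
from h import *
p,R,s=pose();print(s["clock"],inv(p),np.array(s["qpos"]),s["force"],s["grip_width"])
print(rel(P(.28,YB,NE),Rt(1)))
ctr=p+R[:,0]*.047;ax=-R[:,1]
W,q=boss("side","pics/bB.png",ctr)
D=(W-ctr);hz=D@ax;r=np.linalg.norm(D-hz[...,None]*ax,axis=-1)
for lo,hi in((0,.012),(.02,.03),(.03,.038),(.04,.045)):
    m=(r>=lo)&(r<hi)&(abs(hz)<.03);print(lo,m.sum(),np.percentile(hz[m],[10,50,90])*1000 if m.sum() else "")
```

```text
19.45 [ 0.2803 -0.0562  0.0357] [ 1.2271  0.2481 -0.8781  2.1638  0.2989  0.3081  1.5744] [-0.045  -0.361  -2.1265] 0.00875031786205295
(array([0.0007, 0.0015, 0.0023]), array([0.2589, 0.0009, 0.0003]))
pix [381.9458 147.3567]
0.96 [332.9, 211.0] [ 0.5953 -0.1204  0.111 ]
0.96 [216.1, 297.9] [0.8162 0.1251 0.0207]
0.85 [246.6, 226.1] [ 0.8244 -0.1302  0.0208]
0.52 [342.4, 224.7] [ 0.5842 -0.1912  0.0057]
0 61 [3.042  6.1473 8.7828]
0.02 213 [2.3275 5.6608 8.3774]
0.03 180 [-7.1555  4.8005  8.1589]
0.04 224 [-12.0116  -7.2432   6.0227]
```

View pics/bB.png

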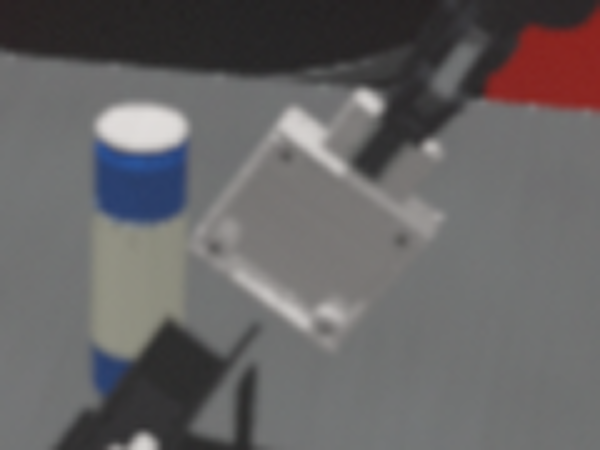

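Cover B's middle at (310,220) is bare, and depth gives +6 mm, which is floor level. Its boss is missing. I'll complete the turn to hollow side out before binning.

servo_tool --targets '[{"x": 0, "y": 0, "z": 0, "wx": 0.03, "wy": 0, "wz": 0}, {"x": 0, "y": 0, "z": 0, "wx": 0.06, "wy": 0, "wz": 0}, {"x": 0, "y": 0, "z": 0, "wx": 0.09, "wy": 0, "wz": 0}, {"x": 0, "y": 0, "z": 0, "wx": 0.12, "wy": 0, "wz": 0}, {"x": 0, "y": 0, "z": 0, "wx": 0.15, "wy": 0, "wz": 0}, {"x": 0, "y": 0, "z": 0, "wx": 0.18, "wy": 0, "wz": 0}, {"x": 0, "y": 0, "z": 0, "wx": 0.21, "wy": 0, "wz": 0}, {"x": 0, "y": 0, "z": 0, "wx": 0.24, "wy": 0, "wz": 0}, {"x": 0, "y": 0, "z": 0, "wx": 0.259, "wy": 0, "wz": 0}, {"x": 0, "y": 0, "z": 0, "wx": 0.259, "wy": 0, "wz": 0}, {"x": 0, "y": 0, "z": 0, "wx": 0.259, "wy": 0, "wz": 0}]'

```text
clock: 20.92
position: [0.4777, -0.2577, 0.2605]
tool_rot: [1.556, 1.045, -0.213]
force: [-0.2, 0.2, -1.6]
grip_width: 0.0092
```

Run:
```python
from h import *
p,R,s=pose();print(s["clock"],inv(p),np.array(s["qpos"]),s["force"],s["grip_width"])
print("err",rel(P(.28,YB,NE),Rt(1)))
print(Ro.from_matrix(R).as_euler('xyz'))
for q in([.42,-.02,.32],[.54,.18,.32],[.56,.18,.20]):print(q,rel(q,Rt(1)))
im,d=bot.grab_frame("top");W=cloud("top",d)
r=bot.trace("top","scrap_bin")[0]
for r in bot.trace("top","scrap_bin")[:2]:
    Q=W[r["mask"]];t=Q[Q[:,2]>.08];print(r["confidence"],cv2.minAreaRect(t[:,:2].astype(np.float32)*1000) if len(t)>5 else "")
```

```text
20.925 [ 0.2802 -0.056   0.0357] [ 0.8689  0.1874 -0.4594  2.178  -0.1064  0.2822  0.3341] [-0.2279  0.1814 -1.5953] 0.009214202543554071
err (array([ 0.0006,  0.0023, -0.0012]), array([ 0.0011,  0.0007, -0.0004]))
[ 1.5562  1.0446 -0.2132]
[0.42, -0.02, 0.32] (array([-0.2625, -0.1479, -0.5525]), array([ 0.0011,  0.0007, -0.0004]))
[0.54, 0.18, 0.32] (array([-0.1684,  0.0222, -1.1023]), array([ 0.0011,  0.0007, -0.0004]))
[0.56, 0.18, 0.2] (array([ 0.1156, -0.086 , -1.1144]), array([ 0.0011,  0.0007, -0.0004]))
0.68 ((594.7108154296875, 183.87808227539062), (218.03756713867188, 239.6200408935547), 89.02569580078125)
```

Run:
```python
from h import *
for q in([.50,-.02,.30],):print(q,rel(q,Rt(1)))
```

```text
[0.5, -0.02, 0.3] (array([-0.1211, -0.0048, -0.5931]), array([ 0.0007,  0.0008, -0.0004]))
```

servo_tool --targets '[{"x": -0.07, "y": 0, "z": -0.05, "wx": 0, "wy": 0, "wz": 0}, {"x": -0.12, "y": 0, "z": -0.15, "wx": 0, "wy": 0, "wz": 0}, {"x": -0.12, "y": 0, "z": -0.26, "wx": 0, "wy": 0, "wz": 0}, {"x": -0.12, "y": 0, "z": -0.37, "wx": 0, "wy": 0, "wz": 0}, {"x": -0.12, "y": 0, "z": -0.48, "wx": 0, "wy": 0, "wz": 0}, {"x": -0.12, "y": 0, "z": -0.59, "wx": 0, "wy": 0, "wz": 0}, {"x": -0.12, "y": 0, "z": -0.7, "wx": 0, "wy": 0, "wz": 0}, {"x": -0.12, "y": 0, "z": -0.8, "wx": 0, "wy": 0, "wz": 0}, {"x": -0.12, "y": 0, "z": -0.9, "wx": 0, "wy": 0, "wz": 0}, {"x": -0.12, "y": 0, "z": -0.9, "wx": 0, "wy": 0, "wz": 0}]'

```text
clock: 22.32
position: [0.5269, 0.1031, 0.2997]
tool_rot: [1.561, 1.045, -0.206]
force: [0.3, -1.6, -2.6]
grip_width: 0.0093
```

Run:
```python
from h import *
p,R,s=pose();print(s["clock"],p,np.array(s["qpos"]),s["force"],s["grip_width"])
for q in([.58,.184,.2],[.58,.184,.115]):print(q,rel(q,Rt(1)))
```

```text
22.325 [0.5269 0.1031 0.2997] [ 0.165   0.1614 -0.7423  2.11    0.8006  0.6668 -1.3292] [ 0.2749 -1.5828 -2.6267] 0.009316761839289235
[0.58, 0.184, 0.2] (array([ 0.2601, -0.0463, -0.2256]), array([ 0.0013,  0.0002, -0.0004]))
[0.58, 0.184, 0.115] (array([ 0.4439, -0.153 , -0.2267]), array([ 0.0013,  0.0002, -0.0004]))
```

servo_tool --targets '[{"x": 0.03, "y": -0.01, "z": -0.1, "wx": 0, "wy": 0, "wz": 0}, {"x": 0.06, "y": -0.02, "z": -0.2, "wx": 0, "wy": 0, "wz": 0}, {"x": 0.12, "y": -0.03, "z": -0.226, "wx": 0, "wy": 0, "wz": 0}, {"x": 0.2, "y": -0.04, "z": -0.226, "wx": 0, "wy": 0, "wz": 0}, {"x": 0.26, "y": -0.046, "z": -0.226, "wx": 0, "wy": 0, "wz": 0}, {"x": 0.33, "y": -0.087, "z": -0.226, "wx": 0, "wy": 0, "wz": 0}, {"x": 0.4, "y": -0.127, "z": -0.226, "wx": 0, "wy": 0, "wz": 0}, {"x": 0.444, "y": -0.153, "z": -0.226, "wx": 0, "wy": 0, "wz": 0}, {"x": 0.444, "y": -0.153, "z": -0.226, "wx": 0, "wy": 0, "wz": 0}]'

```text
clock: 23.45
position: [0.5793, 0.1828, 0.1136]
tool_rot: [1.557, 1.047, -0.209]
force: [0.2, -0.2, -1.4]
grip_width: 0.009
```

Run:
```python
from h import *
p,R,s=pose();print(s["clock"],p,np.array(s["qpos"]),s["force"],s["grip_width"])
```

```text
23.45 [0.5793 0.1828 0.1136] [-0.159   0.6056 -0.5833  2.0975  1.4636  0.6901 -2.0697] [ 0.248  -0.2166 -1.4236] 0.008974272406069324
```

servo_tool --targets '[{"x": 0, "y": 0, "z": 0, "wx": 0, "wy": 0, "wz": 0}, {"x": 0, "y": 0, "z": 0, "wx": 0, "wy": 0, "wz": 0}, {"x": 0, "y": 0, "z": 0, "wx": 0, "wy": 0, "wz": 0}, {"x": 0, "y": 0, "z": 0, "wx": 0, "wy": 0, "wz": 0}, {"x": -0.1, "y": 0, "z": 0, "wx": 0, "wy": 0, "wz": 0}, {"x": -0.22, "y": 0, "z": 0, "wx": 0, "wy": 0, "wz": 0}, {"x": -0.36, "y": 0, "z": 0, "wx": 0, "wy": 0, "wz": 0}, {"x": -0.5, "y": 0, "z": 0, "wx": 0, "wy": 0, "wz": 0}, {"x": -0.6, "y": 0, "z": 0, "wx": 0, "wy": 0, "wz": 0}, {"x": -0.6, "y": 0, "z": 0, "wx": 0, "wy": 0, "wz": 0}]' --grip 1

```text
clock: 24.7
position: [0.4618, 0.2087, 0.3244]
tool_rot: [1.562, 1.043, -0.204]
force: [1.0, -0.0, 0.5]
grip_width: 0.0855
```

Run:
```python
from h import *
p,R,s=pose();print(s["clock"],p,s["force"],s["grip_width"])
im,d=bot.grab_frame("top");W=cloud("top",d)
for r in bot.trace("top","cover_1"):print(round(r["confidence"],2),r["pixel"],np.nanmedian(W[r["mask"]],0))
a,_=bot.grab_frame("side")
# top crop x2.5, side crop below
c=np.vstack([cv2.resize(im[190:370,200:510],(620,360)),cv2.resize(a[140:340,210:450],(620,516))[:230*1]])
cv2.imwrite("pics/end.png",c[...,::-1])
D=W-o;A=np.stack([D@u,D@ry,D@n],-1)
e=A[(A[...,0]>.13)&(abs(A[...,1]-YA)<.05)&(abs(A[...,2]-NE)<.02)];print("earA",len(e),np.percentile(e,[2,50,98],axis=0))
for r in(.012,.03):
    m=(np.hypot(A[...,0]-.0715,A[...,1]-YA)<r)&(abs(A[...,2]-NE)<.03);print(r,np.percentile(A[m][:,2],[10,50,90])-NE)
```

```text
24.7 [0.4618 0.2087 0.3244] [ 0.985  -0.0089  0.5476] 0.08551175674451053
0.8 [384.6, 253.5] [ 0.5995 -0.1548  0.1102]
0.62 [252.2, 268.0] [0.5566 0.1894 0.0139]
0.62 [289.0, 179.7] [0.8188 0.1122 0.0206]
0.6 [374.3, 175.6] [ 0.8298 -0.1398  0.0209]
earA 122 [[0.1313 0.0438 0.0319]
 [0.147  0.0676 0.04  ]
 [0.1542 0.0919 0.0429]]
0.012 [0.003  0.0068 0.0085]
0.03 [-0.0023  0.0033  0.0075]
```

View pics/end.png

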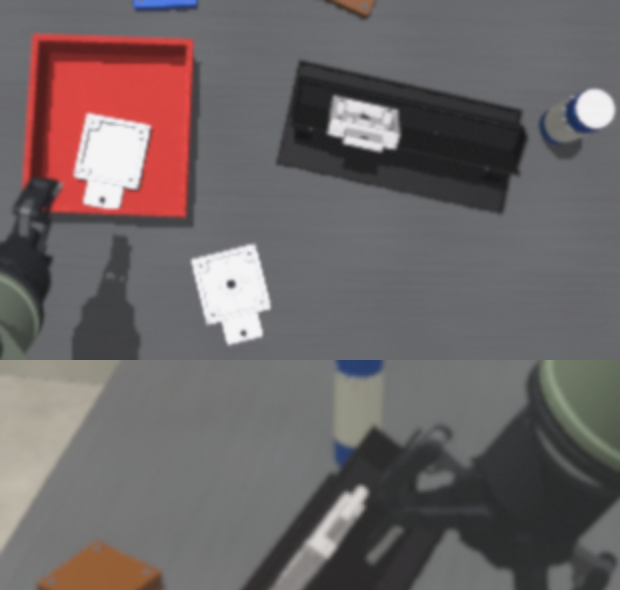

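The end view shows cover B flat in the bin at (113,155), hollow side up with a bare middle. Cover A stands in the rack at (363,122), hollow side out and ear up, with its boss visible. The sample, can, and blue and brown parts are undisturbed.

```bash
python3 -c "
from h import *
print(bot.job_done())"
```

```text
the job is handed in; nothing more can be done
None
```

Both covers are checked and placed, and I handed the job in at about 25 s of the 64 s allowed. I can't tell which cover the scene calls cover_1 or cover_2, so I go by position in the rack.

- **Left cover (y≈-0.15):** it has its boss; depth read about -5 to -8 mm at the middle against a floor of +5.5 mm. It is back in the rack, hollow side out and ear up. My first half turn reached the q5 and q6 joint limits, so I lifted it, turned it the other way and seated it. The highest force reading I saw was about 45 N at the wrist, while pressing it home before release.
- **Right cover (y≈-0.27):** its boss is missing; the middle read +6 mm, which is bare floor. I turned it fully hollow side out, then put it in the scrap bin, where it lies flat with the hollow side up.

**Last checks:** the final depth readings confirmed the seated cover's ear position and its raised middle. In the final picture the sample, the spray can and the blue and brown parts look undisturbed. The wrench was outside that picture and I didn't measure it again, but the arm never went near it. No check failed, but the network missed the right cover's middle when I inspected it, so that verdict rests on the picture and the depth.

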